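Garlic into the pot, then its lid held ready just above

TASK

Lower the garlic bulb gently into the open cooking pot and let go of it at the bottom, without dropping it. Then take the glass lid by its steel loop, carry it over the things standing in between and finish while still holding it level and centred over the pot, about a centimetre above the rim, with the loop lying in line with the pot's two handles. The lid must never touch the pot, and the pot, tins and jar must stay where they stand.

Things in the scene. Friction and masses are not known exactly. Their poses are not given: they have to be found in the camera images.
- pot: Open stainless cooking pot, loose, 1 kg; origin at the centre of its underside, z up. Outside diameter 207, height 108 mm; two loop handles facing each other, their outer ends 157 mm from the axis, 76 to 105 mm high. Around the work: a wall cabinet hangs behind the middle and right of the worktop (beyond about x = 0.62 m, from 0.58 m up), so keep elbow and wrist in front of it.
- pot_rim (a point): Centre of the pot's mouth, level with the rim, 108 mm above the pot's underside; z up, y along the line through the two handles.
- pot_in (a point): Centre of the pot's inner floor, 13 mm above its underside and 95 mm below the rim; z up, y along the line through the handles. Free inside radius about 78 mm up to the rim.
- garlic: Garlic bulb, about 60 mm across and 58 high with a pointed top, 0.04 kg, standing on the worktop; origin at the centre of its underside, z up.
- pot_lid: Round domed glass lid lying right way up on the worktop, loose, 0.42 kg, 211 mm across, dome 22 mm high; origin at the centre of its flat underside, z up. Grip it by the steel loop standing on its middle (see pot_lid_loop).
- pot_lid_loop (a point): Middle of the flat top bar of the lid's loop, over the lid's centre, 44.5 mm above the lid's underside; z up, y along the bar. Bar 40 mm long, 9 wide (along x), 5 thick, its top 47 mm above the underside; the gap below it to the dome is 20 mm. Pinch the bar across x.
- tin_tuna: Low tin with a printed side, 87 mm across, 40 high, loose bystander; origin at the centre of its underside.
- tin_beans: Tall tin with a printed side, 76 mm across, 110 high, loose bystander; origin at the centre of its underside.
- coffee_jar: Glass jar with a black cap, 68 mm across, 130 high, loose bystander; origin at the centre of its underside.
Things that resemble listed ones, but are neither listed nor needed, are in the scene too. What is shaped like the garlic but yellow is not meant.

How it is judged:
By the outcome, as a careful person would: the job done as asked, in the order asked, and still so for the second after the job is handed in, while the arm keeps its last pose, push and grip.
It also fails if it takes over 61 s, if anything falls off the work surface, if the arm or the gripper's body presses on something with over 40 N, if the wrist force passes 120 N, or if a joint passes its speed limit or range.

ROBOT

A 6-joint arm with a two-finger parallel gripper is mounted at the origin on a cart in front of the work surface, level with it; the furniture and walls round the work are solid. World frame = base frame: x ahead of the robot, y to its left, z up, the work surface at z = 0. Lengths are in m, angles in degrees, forces in N, time in s.
With the tool pointing down it reaches from about 0.4 to 0.825 m from the base axis. Payload 7 kg.
Tool frame: the origin (TCP) lies midway between the tips of the shut fingers; the grasp point (between the pads) lies 19 mm behind it; z points along the fingers, y is the line along which they close (so a half turn about z gives the same grasp; the last joint's range is limited). The gripper opens to 88 mm and grips with 3 to 60 N. Pads are 19 mm wide; open, the fingers measure 130 mm over their backs; the gripper's body (78 mm by 193 mm) begins 47 mm behind the grasp point.
Start: joints at [-48.18, 20.546, 0.682, 0, -70.136, -16.507], TCP at [0.289, -0.61, 0.227] pointing down, gripper open.
Joint ranges: [-176.03, 176.03], [-82.01, 121.73], [-58.28, 71.71], [-173.87, 95.51], [-174.79, -0.11], [-173.66, 173.66]. Speed limits (degrees/s): [136.94, 136.94, 172.46, 180, 180, 180].

INTERFACE

Orientations are given as a 3x3 rotation matrix whose columns are the frame's x, y, z axes.
In Python, from rig import robot gives the robot as it stands. Calls block until the motion is done:
- robot.goto(position, orientation): joint-space move of the TCP to a pose.
- robot.servo_line(position, ori=None, speed=0.15): straight line of the TCP; ori=None keeps the orientation; speed is the mean speed in m/s.
- robot.movej(angles): joint-space move.
- robot.move_gripper(opening): opening from 0.0 (shut) to 1.0 (fully open); the grip force is fixed at half the most; returns when the fingers have stopped.
- robot.dwell(seconds).
- robot.ik(position, orientation): joint angles nearest the present ones, or None.
- robot.grab_frame(name): name is "scene" or "top" or "wrist"; returns (picture, depth): 384x512x3 uint8, red, green, blue; 384x512 float32, m along the optical axis (not along the pixel's ray), 0 where there is no reading.
- robot.camera_info(name): a dict with "vfov" (degrees; the focal length in pixels is half the picture's height over the tangent of half this angle, whatever the lens; pixels are square), "cx", "cy" (the principal point, pixels), "k1" (the pictures are not rectified: a ray, as slopes to the right and down, at radius r is drawn at 1 + k1 r^2 times it, then the intrinsics apply), "view" (4x4, takes a point from world to camera coordinates); the wrist camera has in their place "T_tool_cam" (4x4, takes a point from camera to tool coordinates, whose origin is the TCP and whose axes are the flange's). Camera axes: x right, y down, z forward; pixel columns grow to the right and rows downward; lengths in m; the calibration is good to about 2 mm. A picture is of the moment at which its call begins: read the wrist's pose just before it. camera_info takes no time and is no camera call.
A pose or a line that the arm cannot do raises robot.Unreachable and nothing moves.
- robot.job_done(): hands the job in; it is judged then, once.
Readings, each from a call of its own:
- robot.read_t(): time.
- robot.read_qpos(): joint angles.
- robot.read_qvel(): joint speeds.
- robot.read_effort(): joint torques, N m.
- robot.read_position(): TCP position.
- robot.read_tcp_rot(): TCP orientation.
- robot.read_force(): force on the tool from outside, world axes, zero at the start.
- robot.read_ft_torque(): the same for the moment, N m.
- robot.read_grip_width(): opening from 0.0 (shut) to 1.0 (fully open).
- robot.read_finger_force(): force on a finger pad.
Only numpy, scipy, OpenCV 4.12 (cv2) and the standard library are available. Lean on these libraries where they do the work, as an engineer would, in place of code of your own. Each camera call takes 0.05 s, during which the arm holds its last target. There are 200 camera calls.

## Working session

There is one attempt and no reset: what is moved stays moved. The work goes in short steps, each a Python script; the robot and the scene stay as the last script left them, time stands still between calls to the robot, and variables do not carry over. Pictures are saved under pics/ and viewed, at most 10 in all, crops included, and the job is handed in when it is done.

```bash
mkdir -p pics; cat > h.py <<'E'
import numpy as np, cv2
from rig import robot
def K(ci):
    f=192/np.tan(np.radians(ci['vfov'])/2); return f
def pts(name, d, ci, T=None):
    """world points per pixel from depth; T = cam->world"""
    f=K(ci); v,u=np.mgrid[0:384,0:512].astype(float)
    x=(u-ci['cx'])/f; y=(v-ci['cy'])/f
    xu,yu=x.copy(),y.copy()
    for _ in range(20):
        s=1+ci['k1']*(xu**2+yu**2); xu=x/s; yu=y/s
    if T is None: T=np.linalg.inv(np.array(ci['view']))
    P=np.stack([xu*d,yu*d,d],-1)@T[:3,:3].T+T[:3,3]
    P[d<=0]=np.nan
    return P
def grab(name):
    T=None; ci=robot.camera_info(name)
    if name=='wrist':
        W=np.eye(4); W[:3,:3]=robot.read_tcp_rot(); W[:3,3]=robot.read_position(); T=W@np.array(ci['T_tool_cam'])
    im,d=robot.grab_frame(name); return im,d,pts(name,d,ci,T)
E
python3 - <<'E'
from h import *
for n in ['top','scene']:
    im,d,P=grab(n); np.savez(n+'.npz',im=im,d=d,P=P); cv2.imwrite(f'pics/{n}0.png',im[:,:,::-1]); ci=robot.camera_info(n); print(n,{k:(v if k!='view' else np.round(np.linalg.inv(np.array(v)),3).tolist()) for k,v in ci.items()})
    print(np.nanmin(P,(0,1)),np.nanmax(P,(0,1)))
print(robot.read_tcp_rot(),robot.read_t())
E
```

```text
top {'vfov': 52.303997681557384, 'cx': 257.3452854756034, 'cy': 190.50898119132262, 'k1': -0.023756754477177823, 'view': [[-0.007, -0.996, 0.091, 0.453], [-1.0, 0.006, -0.016, 0.003], [0.016, -0.091, -0.996, 1.319], [0.0, 0.0, 0.0, 1.0]]}
[-0.44000714 -1.46944122 -0.92734456] [0.97528531 0.66908174 1.04054271]
scene {'vfov': 56.44401108529008, 'cx': 261.132519577637, 'cy': 189.43370853746885, 'k1': -0.018324516242143978, 'view': [[-0.614, -0.557, 0.559, -0.057], [-0.789, 0.424, -0.445, 0.49], [0.011, -0.714, -0.7, 0.909], [0.0, 0.0, 0.0, 1.0]]}
[-0.36210807 -2.2789147  -0.9206201 ] [0.98120283 0.6617483  0.76648494]
[[-9.04031484e-01 -4.27465201e-01 -7.59427485e-04]
 [-4.27465856e-01  9.04030564e-01  1.29666660e-03]
 [ 1.32265807e-04  1.49685675e-03 -9.99998871e-01]] 0.1
```

View pics/top0.png

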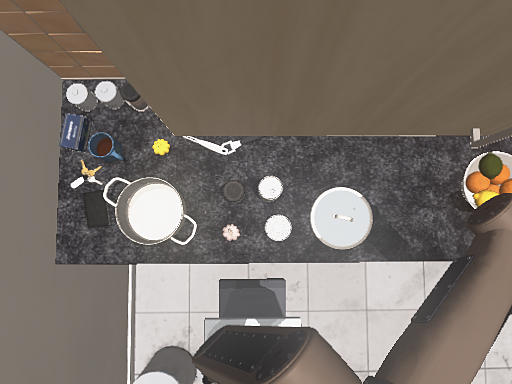

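View pics/scene0.png

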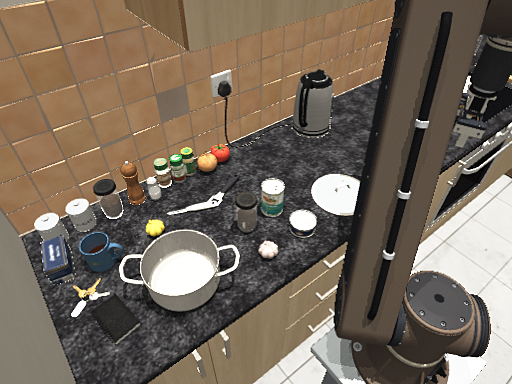

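The top view shows the pot at about (150,210), garlic (231,232), jar (233,190), beans tin (270,187), tuna tin (278,228), and the lid at (341,218) with its loop near-horizontal in the picture. The scene view agrees; the yellow look-alike is at (155,228).

```bash
cat > m.py <<'E'
from h import *
from scipy.optimize import least_squares
def circ(xy):
    for _ in range(4):
        r=least_squares(lambda p:np.hypot(*(xy-p[:2]).T)-p[2],[*np.mean(xy,0),.1],loss='soft_l1',f_scale=.002).x
        e=abs(np.hypot(*(xy-r[:2]).T)-r[2]); xy=xy[e<max(.004,2*np.median(e))] 
    return r,len(xy)
Z=np.load('top.npz'); P=Z['P']; im=Z['im']
def box(c,h):
    return P[c[1]-h:c[1]+h,c[0]-h:c[0]+h].reshape(-1,3)
for n,c,h in [('pot',(150,210),50),('lid',(341,218),40),('garlic',(231,232),14),('jar',(233,190),17),('beans',(270,187),17),('tuna',(278,228),17)]:
    Q=box(c,h); Q=Q[np.isfinite(Q[:,2])]
    z=Q[:,2]; print(n,len(Q),'z pct',np.round(np.percentile(z,[1,10,50,90,99,100]),3))
    if n=='pot':
        R=Q[(z>.098)&(z<.118)]; r,k=circ(R[:,:2]); print(' rim',r,k)
        rr=np.hypot(*(Q[:,:2]-r[:2]).T); H=Q[(rr>.12)&(rr<.165)&(z>.06)]
        w=H[:,:2]-r[:2]; a=np.degrees(np.angle(np.mean(((w[:,0]+1j*w[:,1])/abs(w[:,0]+1j*w[:,1]))**2))/2); print(' handle angle',a,len(H),H[:,2].mean())
    elif n=='lid':
        L=Q[z>.033]; print(' loop',len(L),L.mean(0),L.min(0),L.max(0)); w=L[:,:2]-L[:,:2].mean(0)
        U,S,V=np.linalg.svd(w); print(' dir',np.degrees(np.arctan2(V[0,1],V[0,0])),S)
        R=Q[(z>.004)]; print(' disc',R.mean(0),len(R), R.min(0),R.max(0)); r=cv2.minEnclosingCircle((R[:,:2]*1000).astype(np.float32)); print(r)
    else:
        t=np.percentile(z,99); R=Q[z>(.012 if n=='garlic' else t-.012)]; r=cv2.minEnclosingCircle((R[:,:2]*1000).astype(np.float32)); print(' mean',R.mean(0),r,len(R))
v=np.vstack([cv2.resize(cv2.cvtColor(a[190:250,100:380],cv2.COLOR_RGB2BGR),(800,171)) for a in [im]])
S=np.load('scene.npz'); Q=S['P']
def sb(u0,u1,v0,v1): q=Q[v0:v1,u0:u1].reshape(-1,3); return q[np.isfinite(q[:,2])]
q=sb(115,245,225,310); R=q[(q[:,2]>.1)&(q[:,2]<.116)]; print('scene rim',circ(R[:,:2]))
q=sb(252,284,238,262); R=q[q[:,2]>.012]; print('scene garlic',R.min(0),R.max(0))
q=sb(310,372,172,216); R=q[(q[:,2]>.035)];print('scene loop',R.mean(0),len(R),R.min(0),R.max(0))
E
python3 m.py
```

```text
pot 9951 z pct [-0.004 -0.001  0.004  0.066  0.109  0.116]
 rim [0.50395032 0.31904595 0.10187342] 340
 handle angle 59.74771217991763 276 0.10001384055290924
lid 6376 z pct [-0.005 -0.002  0.004  0.019  0.029  0.053]
 loop 61 [ 0.47942918 -0.29916875  0.04608834] [ 0.47056238 -0.32395154  0.03710622] [ 0.48731051 -0.27518027  0.05337318]
 dir -101.38826796921076 [0.11395596 0.02809218]
 disc [ 0.48065005 -0.29781784  0.01363127] 3172 [ 0.34699384 -0.43559296  0.00400004] [ 0.61432132 -0.1621671   0.05337318]
((484.5628356933594, -294.2320251464844), 184.3065185546875)
garlic 778 z pct [-0.005 -0.002  0.002  0.042  0.05   0.059]
 mean [0.43446654 0.06985262 0.0386943 ] ((434.7941589355469, 70.4072036743164), 28.843412399291992) 224
jar 1148 z pct [-0.005 -0.002  0.003  0.132  0.136  0.14 ]
 mean [0.56147036 0.05738547 0.13121231] ((561.9024658203125, 57.141693115234375), 33.333274841308594) 368
beans 1151 z pct [-0.005 -0.002  0.004  0.109  0.113  0.116]
 mean [ 0.57315247 -0.05706574  0.10787334] ((573.0695190429688, -57.10134506225586), 37.18528366088867) 449
tuna 1153 z pct [-0.005 -0.001  0.006  0.04   0.043  0.045]
 mean [ 0.44842924 -0.08415768  0.03792812] ((448.6047058105469, -84.03528594970703), 43.089805603027344) 542
scene rim (array([0.50244282, 0.31821124, 0.1017345 ]), 427)
scene garlic [0.40548464 0.04377837 0.01377989] [0.45931738 0.09718572 0.05709049]
scene loop [0.20362815 0.04185093 0.42591331] 689 [ 0.14363179 -0.3260149   0.03519956] [0.48848092 0.09795662 0.51525247]
```

```bash
cat >> h.py <<'E'
def ori(deg):
    a=np.radians(deg); y=np.array([np.cos(a),np.sin(a),0]); z=np.array([0,0,-1.]); return np.column_stack([np.cross(y,z),y,z])
def st(): print('t %.2f'%robot.read_t(),'tcp',np.round(robot.read_position(),4),'F',np.round(robot.read_force(),1),'w %.3f f %.1f'%(robot.read_grip_width(),robot.read_finger_force()),'q',np.round(robot.read_qpos(),0))
E
python3 - <<'E'
from h import *
print(np.round(robot.camera_info('wrist')['T_tool_cam'],3))
for p,a in [((.479,-.299,.3),168.6),((.479,-.299,.3),-11.4),((.4345,.0705,.2),90),((.4345,.0705,.2),-90),((.503,.3185,.2),150),((.503,.3185,.2),-30)]:
    q=robot.ik(p,ori(a)); print(p,a,None if q is None else np.round(q,1))
robot.goto((.479,-.299,.3),ori(168.6)); st()
im,d,P=grab('wrist'); np.savez('wl.npz',im=im,d=d,P=P); cv2.imwrite('pics/wl.png',im[:,:,::-1])
robot.goto((.4345,.0705,.24),ori(90)); st()
im,d,P=grab('wrist'); np.savez('wg.npz',im=im,d=d,P=P); cv2.imwrite('pics/wg.png',im[:,:,::-1])
E
python3 - <<'E'
import cv2,numpy as np
a=cv2.imread('pics/wl.png');b=cv2.imread('pics/wg.png');cv2.imwrite('pics/w2.png',cv2.resize(np.hstack([a,b]),(800,300)))
E
```

```text
[[-0.001 -0.959 -0.282  0.075]
 [ 1.    -0.001 -0.    -0.   ]
 [-0.    -0.282  0.959 -0.159]
 [ 0.     0.     0.     1.   ]]
(0.479, -0.299, 0.3) 168.6 [-12.1   7.9  -6.7   0.  -75.4   0.7]
(0.479, -0.299, 0.3) -11.4 None
(0.4345, 0.0705, 0.2) 90 [  35.    -1.   -29.7    0.   -61.4 -125. ]
(0.4345, 0.0705, 0.2) -90 [ 35.   -1.  -29.7   0.  -61.4  55. ]
(0.503, 0.3185, 0.2) 150 [ 51.1  14.2 -11.9   0.  -63.9 -81.1]
(0.503, 0.3185, 0.2) -30 [ 51.1  14.2 -11.9   0.  -63.9  98.9]
t 1.49 tcp [ 0.4787 -0.2996  0.2997] F [0.4 0.2 0.1] w 1.000 f 0.0 q [-12.   8.  -7.   0. -75.   1.]
t 3.44 tcp [0.4347 0.0702 0.2401] F [ 0.5 -0.5 -0.3] w 0.999 f 0.0 q [  35.   -3.  -26.    0.  -67. -125.]
```

View pics/w2.png

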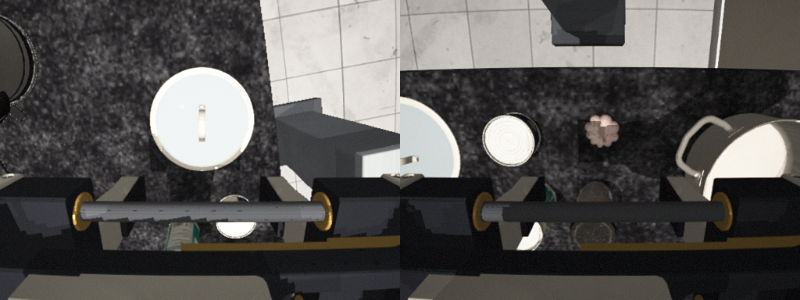

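Left: the lid at (202,118), loop vertical in the picture and centred. Right: garlic at (602,130), tuna tin (512,139), pot partly at the right edge. I'll refine from these depths, then grip.

```bash
python3 - <<'E'
from h import *
Z=np.load('wl.npz'); P=Z['P'];im=Z['im'].astype(int)
q=P[60:230,180:340].reshape(-1,3); q=q[np.isfinite(q[:,2])]
c=np.array([.479,-.299]); r=np.hypot(*(q[:,:2]-c).T)
L=q[(q[:,2]>.036)&(r<.05)]; w=L[:,:2]-L[:,:2].mean(0); V=np.linalg.svd(w,full_matrices=False)[2]
print('loop',len(L),L.mean(0),L.min(0),L.max(0),np.degrees(np.arctan2(V[0,1],V[0,0])), 'rect',cv2.minAreaRect((L[:,:2]*1000).astype(np.float32)))
M=((im.min(2)>140)&(Z['d']>.2)).astype(np.uint8); M[:60]=0;M[222:]=0;M[:,:180]=0;M[:,335:]=0
M=cv2.morphologyEx(M,cv2.MORPH_CLOSE,np.ones((15,15)))
k=P[(M>0)&np.isfinite(P[:,:,2])]; k=k[k[:,2]<.03]; print('lid disc',cv2.minEnclosingCircle((k[:,:2]*1000).astype(np.float32)),k[:,:2].mean(0))
Z=np.load('wg.npz'); P=Z['P']; q=P[130:205,225:295].reshape(-1,3); q=q[np.isfinite(q[:,2])]
G=q[q[:,2]>.012]; c,rad=cv2.minEnclosingCircle((G[:,:2]*1000).astype(np.float32)); print('garlic',c,rad,G.min(0),G.max(0),G.mean(0))
T=G[G[:,2]>G[:,2].max()-.008]; print('tip',T.mean(0))
# profile from scene+wrist
S=np.load('scene.npz')['P'][238:262,252:284].reshape(-1,3); A=np.vstack([G,S[S[:,2]>.006]])
rr=np.hypot(*(A[:,:2]-np.array([.4345,.0705])).T)
for h in range(5,60,5):
    s=rr[abs(A[:,2]*1000-h)<2.5]; print(h,len(s),np.round(np.percentile(s,[50,90])*1000,1) if len(s) else '')
E
```

```text
loop 354 [ 0.47918271 -0.30436165  0.07947907] [ 0.43172508 -0.32763999  0.0364916 ] [ 0.5232819  -0.27579327  0.30623156] -7.687763767064775 rect ((477.3944091796875, -308.39788818359375), (75.12637329101562, 55.991981506347656), 25.073204040527344)
lid disc ((480.0321350097656, -301.1418151855469), 106.56615447998047) [ 0.47864257 -0.30871136]
garlic (435.4280700683594, 68.83499908447266) 29.507217407226562 [0.40772313 0.04059382 0.01846632] [0.46160435 0.09663737 0.05902751] [0.43187782 0.06917478 0.03843577]
tip [0.44182809 0.07169152 0.05417015]
5 0 
10 1 [23.7 23.7]
15 5 [25.1 27. ]
20 31 [27.  29.1]
25 93 [26.7 29.6]
30 233 [25.8 28.2]
35 391 [22.2 25.1]
40 482 [17.  20.5]
45 264 [10.3 13.5]
50 96 [4.6 7.8]
55 45 [ 8.4 11.5]
```

```bash
python3 - <<'E'
from h import *
P=np.load('wl.npz')['P']; q=P[60:230,180:340].reshape(-1,3); q=q[np.isfinite(q[:,2])]
r=np.hypot(*(q[:,:2]-[.479,-.299]).T); L=q[(q[:,2]>.038)&(q[:,2]<.06)&(r<.035)]; w=L[:,:2]-L[:,:2].mean(0); V=np.linalg.svd(w,full_matrices=False)[2]
print('loop',len(L),L.mean(0),np.degrees(np.arctan2(V[0,1],V[0,0])),cv2.minAreaRect((L[:,:2]*1000).astype(np.float32)))
robot.servo_line((.4345,.0697,.06),speed=.15); robot.servo_line((.4345,.0697,.031),speed=.06); st()
robot.move_gripper(0.0); st()
robot.servo_line((.4345,.0697,.041),speed=.03); robot.dwell(.2); st()
im,d,P=grab('scene'); cv2.imwrite('pics/s1.png',cv2.resize(im[180:300,180:340,::-1],(640,480)))
E
```

```text
loop 303 [ 0.48003772 -0.30348711  0.04625064] 77.37997893043129 ((480.3106689453125, -301.4088439941406), (50.55784225463867, 11.631430625915527), 78.26091766357422)
t 5.47 tcp [0.4346 0.0697 0.031 ] F [0.2 0.5 0.1] w 1.001 f 0.0 q [  35.   12.  -42.    0.  -35. -125.]
t 6.26 tcp [0.4348 0.0698 0.0313] F [-0.8  0.4  4.1] w 0.510 f 24.6 q [  35.   12.  -42.    0.  -35. -125.]
t 6.94 tcp [0.435  0.07   0.0415] F [-0.8 -0.3  8.2] w 0.304 f 25.7 q [  35.   11.  -42.    0.  -37. -125.]
```

View pics/s1.png

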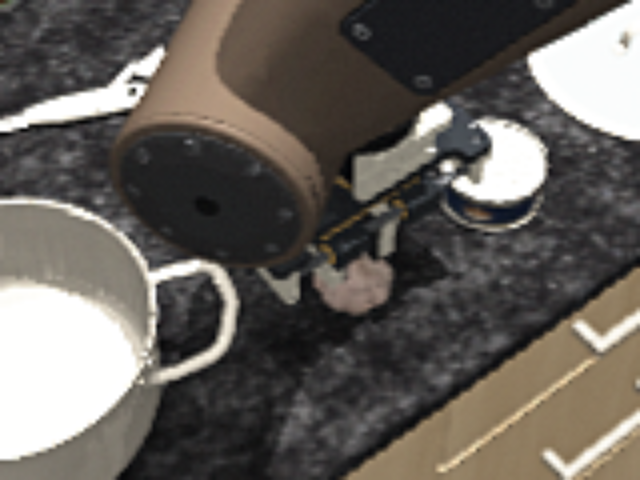

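The garlic slid down between the fingertips, because the grip was too high on the cone. A lower grip with a vertical tool would put the gripper body on the pot rim. So I'll grip at the equator with the tool rolled about 11° and place the garlic off-centre. First I'll back off, relocate the garlic and check the pot's inner wall.

```bash
python3 - <<'E'
from h import *
robot.move_gripper(1.0); robot.servo_line((.4345,.0697,.24),speed=.2); st()
im,d,P=grab('wrist'); cv2.imwrite('pics/wg2.png',im[:,:,::-1])
q=P[130:205,225:295].reshape(-1,3); q=q[np.isfinite(q[:,2])]
G=q[(q[:,2]>.012)&(q[:,2]<.07)]; c,rad=cv2.minEnclosingCircle((G[:,:2]*1000).astype(np.float32)); print('garlic',c,rad,G.min(0),G.max(0))
im,d,T=grab('top'); q=T[180:255,215:300].reshape(-1,3)
q=T[218:246,217:245].reshape(-1,3);print('arm?',np.nanmax(q[:,2]))
P=np.load('top.npz')['P']; S=np.load('scene.npz')['P']; c=np.array([.5032,.3186])
for n,Q in (('top',P),('scene',S)):
    Q=Q[np.isfinite(Q[:,:,2])]; r=np.hypot(*(Q[:,:2]-c).T)
    for lo,hi in [(.005,.02),(.03,.05),(.05,.07),(.07,.09),(.1,.115)]:
        k=r[(Q[:,2]>lo)&(Q[:,2]<hi)&(r<.11)]; print(n,lo,hi,len(k),np.round(np.percentile(k,[0,5,50,95,100])*1000,1) if len(k) else '')
    print('floor z',np.median(Q[r<.06,2]))
E
```

```text
t 9.25 tcp [0.4338 0.0694 0.2389] F [-0.3 -0.6 -0.7] w 0.999 f 0.0 q [  35.   -3.  -26.   -0.  -67. -125.]
garlic (435.6280822753906, 68.48762512207031) 29.567054748535156 [0.40760963 0.04078434 0.0188197 ] [0.46232269 0.09717536 0.06061028]
arm? 0.6846599305351477
top 0.005 0.02 2486 [  1.2  21.1  66.7  94.6 109.8]
top 0.03 0.05 193 [ 98.9  99.3 100.7 102.2 103.4]
top 0.05 0.07 202 [ 98.9  99.4 101.  102.3 103.6]
top 0.07 0.09 219 [ 99.2  99.6 101.1 104.1 109.2]
top 0.1 0.115 317 [ 98.9  99.7 102.1 104.6 106. ]
floor z 0.01414855667135384
scene 0.005 0.02 2218 [  2.1  18.2  60.8  96.2 109.6]
scene 0.03 0.05 595 [ 97.   98.7 100.6 102.  103.6]
scene 0.05 0.07 613 [ 96.2  98.7 100.6 102.2 103.3]
scene 0.07 0.09 675 [ 97.6  99.  100.6 103.2 110. ]
scene 0.1 0.115 435 [ 97.4  99.2 101.5 103.9 105.4]
floor z 0.0130534718421762
```

View pics/wg2.png

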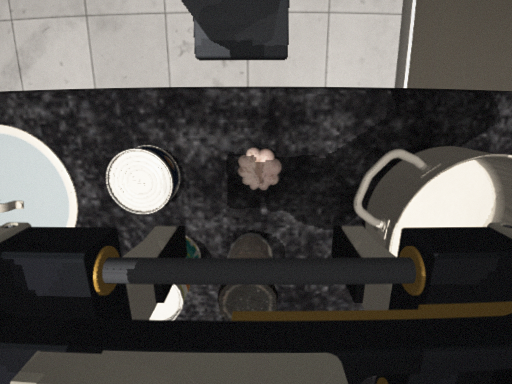

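```bash
cat >> h.py <<'E'
def tilt(deg,phi):
    a=np.radians(deg); p=np.radians(phi); Y=np.array([np.cos(a),np.sin(a),0]); Zz=np.array([0,0,1.])
    y=np.cos(p)*Y+np.sin(p)*Zz; z=np.sin(p)*Y-np.cos(p)*Zz; return np.column_stack([np.cross(y,z),y,z])
POT=np.array([.5032,.3186]); YD=np.array([np.cos(np.radians(150)),np.sin(np.radians(150))])
GP=POT+.031*YD
E
python3 - <<'E'
from h import *
O=tilt(90,11); O2=tilt(150,11)
for p,o in [((.435,.0692,.021),O),((*GP,.22),O2),((*GP,.034),O2)]:
    q=robot.ik(p,o); print(None if q is None else np.round(q,1))
a=np.tan(np.radians(11))
robot.goto((.435,.0692-.1*a,.12),O); robot.servo_line((.435,.0692,.021),speed=.1); st()
robot.move_gripper(0.0); st()
robot.servo_line((.435,.0692,.045),speed=.04); robot.dwell(.3); st()
im,d,P=grab('scene'); cv2.imwrite('pics/s2.png',cv2.resize(im[180:300,180:340,::-1],(640,480)))
E
```

```text
[  24.6   13.5  -36.7  -17.   -36.5 -101.2]
[ 46.7  15.5  -3.7 -11.2 -73.7 -73.3]
[ 46.6  25.9 -14.5 -13.5 -52.9 -68.1]
t 11.07 tcp [0.4354 0.0694 0.0215] F [0.1 0.4 0.5] w 1.003 f 0.0 q [  25.   13.  -37.  -17.  -36. -101.]
t 11.72 tcp [0.435  0.0692 0.021 ] F [ 0.3  0.9 -0.6] w 0.611 f 28.1 q [  25.   13.  -37.  -17.  -36. -101.]
t 12.78 tcp [0.4349 0.0692 0.0448] F [ 0.5 -0.7  0.1] w 0.614 f 28.1 q [  25.   11.  -36.  -16.  -40. -103.]
```

View pics/s2.png

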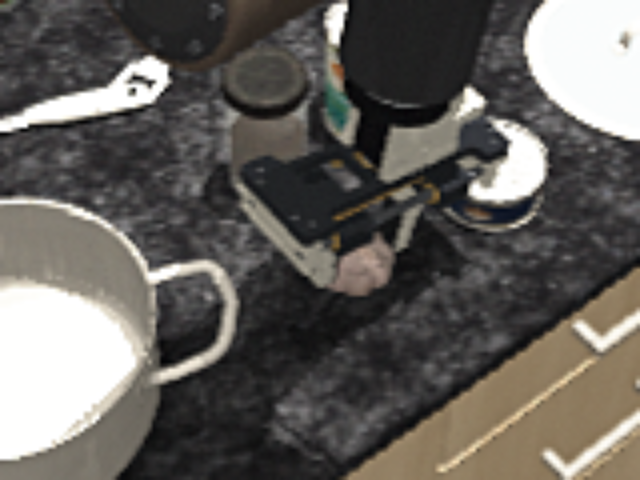

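The garlic is held clear of the table, upright, with a finger width of 54 mm. Next I carry it to the pot and lower it with force checks.

```bash
python3 - <<'E'
from h import *
O2=tilt(150,11)
robot.servo_line((.435,.0692,.22),speed=.25)
robot.goto((*GP,.22),O2); robot.dwell(.2); st(); F0=np.array(robot.read_force())
im,d,P=grab('scene'); cv2.imwrite('pics/s3a.png',im[:,:,::-1])
robot.servo_line((*GP,.10),speed=.12)
for z in np.r_[.08:.0395:-.008,.039:.0335:-.001]:
    robot.servo_line((*GP,z),speed=.06); F=np.array(robot.read_force())-F0
    if np.linalg.norm(F)>3: print('contact',z,F); break
print(z,F); st()
im,d,P=grab('scene'); cv2.imwrite('pics/s3.png',cv2.resize(im[180:330,80:280,::-1],(800,600)))
im,d,P2=grab('top'); cv2.imwrite('pics/t3.png',cv2.resize(im[150:270,80:240,::-1],(640,480)))
k=P[330-105:310,115:245].reshape(-1,3)
E
```

```text
t 14.93 tcp [0.4766 0.333  0.2205] F [-0.3 -0.6 -1.1] w 0.616 f 28.1 q [ 47.  15.  -4. -11. -74. -73.]
contact 0.033999999999999996 [-0.95968309  3.27804937  1.82538616]
0.033999999999999996 [-0.95968309  3.27804937  1.82538616]
t 19.52 tcp [0.4764 0.3346 0.0341] F [-1.3  2.6  0.8] w 0.610 f 28.1 q [ 47.  26. -15. -13. -53. -68.]
```

View pics/s3.png

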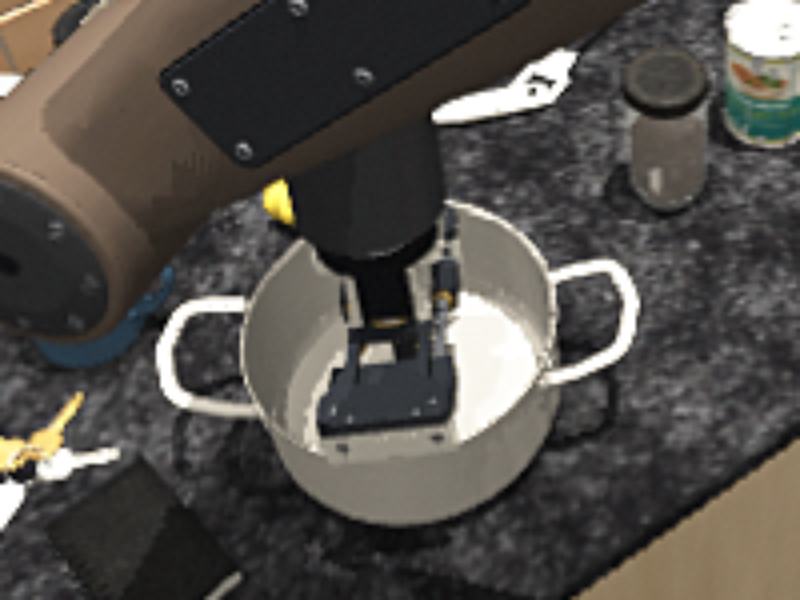

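The garlic touched the floor at exactly the expected height, and nothing touched the rim. I'll release it there and lift out.

```bash
python3 - <<'E'
from h import *
robot.move_gripper(0.76); st()
robot.servo_line((*GP,.075),speed=.06); print(robot.read_force()); robot.servo_line((*GP,.26),speed=.2); robot.move_gripper(1.0); st()
robot.goto((.47,.02,.3),ori(150)); st()
im,d,P=grab('top'); cv2.imwrite('pics/t4.png',im[:,:,::-1])
np.savez('top4.npz',im=im,d=d,P=P)
s,d,P2=grab('scene'); np.savez('scene4.npz',im=s,d=d,P=P2)
cv2.imwrite('pics/c4.png',np.hstack([cv2.resize(im[150:270,80:240,::-1],(400,300)),cv2.resize(s[200:320,110:270,::-1],(400,300))]))
from scipy.optimize import least_squares
for n,Q in (('top',P),('scene',P2)):
    Q=Q[np.isfinite(Q[:,:,2])]; r=np.hypot(*(Q[:,:2]-POT).T)
    R=Q[(r<.112)&(r>.09)&(abs(Q[:,2]-.108)<.008)][:,:2]
    print(n,least_squares(lambda p:np.hypot(*(R-p[:2]).T)-p[2],[*POT,.1],loss='soft_l1',f_scale=.002).x)
    H=Q[(r>.115)&(r<.165)&(Q[:,2]>.07)&(Q[:,2]<.12)][:,:2]-POT; w=H[:,0]+1j*H[:,1]
    print(' handles',np.degrees(np.angle(((w/abs(w))**2).mean())/2),len(w))
    for s_ in (1,-1):
        k=H[(H@[.5,.866])*s_>0]; m=k.mean(0); print('   ',m+POT,(k.min(0)+k.max(0))/2+POT,len(k))
    G=Q[(r<.09)&(Q[:,2]>.03)&(Q[:,2]<.09)]; print(' garlic',G.mean(0),G[:,2].max(),len(G))
E
```

```text
t 20.13 tcp [0.4765 0.3343 0.0341] F [-1.1  3.8  1.6] w 0.761 f 0.0 q [ 47.  26. -15. -13. -53. -68.]
[ 0.30010406 -0.10001168 -0.33052981]
t 22.66 tcp [0.4764 0.3341 0.26  ] F [ 0.2 -0.5 -0.4] w 1.001 f 0.0 q [ 47.  14.  -0. -11. -78. -74.]
t 23.86 tcp [0.4704 0.0208 0.2998] F [ 0.6  0.1 -0.9] w 1.003 f 0.0 q [ 27.  -2. -17.  -0. -75. -57.]
top [0.50362771 0.31890141 0.10206764]
 handles 59.880042776975216 160
    [0.57308317 0.4388535 ] [0.5643688  0.42744059] 160<stdin>:17: RuntimeWarning: Mean of empty slice.
  ret = um.true_divide(
Traceback (most recent call last):
ValueError: zero-size array to reduction operation minimum which has no identity
```

View pics/c4.png

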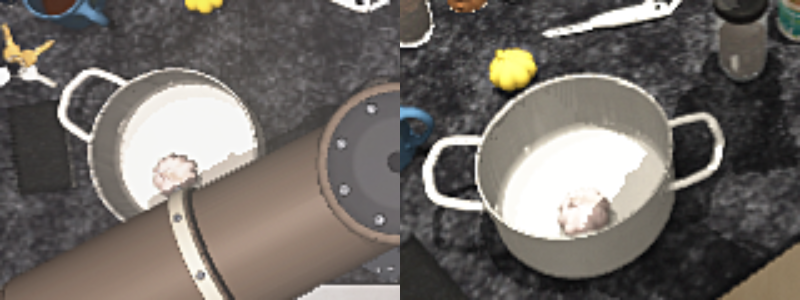

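The garlic stands at the bottom of the pot, at about (175,172) left and (585,212) right, and the pot has not moved. Next comes the lid.

```bash
python3 - <<'E'
from h import *
from scipy.optimize import least_squares
for n in ('scene4','scene','top'):
    Q=np.load(n+'.npz')['P']; Q=Q[np.isfinite(Q[:,:,2])]; r=np.hypot(*(Q[:,:2]-POT).T)
    R=Q[(r<.112)&(r>.09)&(abs(Q[:,2]-.108)<.008)][:,:2]
    print(n,least_squares(lambda p:np.hypot(*(R-p[:2]).T)-p[2],[*POT,.1],loss='soft_l1',f_scale=.002).x)
    H=Q[(r>.12)&(r<.165)&(Q[:,2]>.07)&(Q[:,2]<.12)][:,:2]-POT
    m=[cv2.minAreaRect((H[(H@[.5,.866])*s>0]*1000).astype(np.float32))[0] for s in (1,-1)]; c=[H[(H@[.5,.866])*s>0].mean(0)*1000 for s in (1,-1)]
    for e in (m,c): e=np.array(e); v=e[0]-e[1]; print(np.round(e,1).tolist(),np.degrees(np.arctan2(v[1],v[0])))
O=ori(168.3)
robot.goto((.480,-.3005,.2),O); robot.servo_line((.480,-.3005,.06),speed=.15); robot.servo_line((.480,-.3005,.029),speed=.06); st()
im,d,P=grab('wrist'); cv2.imwrite('pics/w5.png',im[:,:,::-1])
robot.move_gripper(0.0); st()
robot.servo_line((.480,-.3005,.06),speed=.06); robot.dwell(.2); st(); print(robot.read_ft_torque())
E
```

```text
scene4 [0.50246161 0.31823628 0.10158205]
[[66.6, 118.2], [-69.6, -116.9]] 59.91837060033638
[[66.6, 122.2], [-73.7, -119.3]] 59.84635189576543
scene [0.50250282 0.31816646 0.10169089]
[[67.9, 117.0], [-69.2, -117.1]] 59.64220082733951
[[66.9, 122.5], [-73.2, -119.4]] 59.909119850172196
top [0.50397882 0.31909475 0.10192315]
[[69.1, 117.5], [-66.9, -117.0]] 59.900347104975864
[[71.3, 121.1], [-70.5, -120.7]] 59.61025025264122
t 26.98 tcp [ 0.48   -0.3005  0.0288] F [-0.4 -0.6  0.8] w 1.005 f 0.0 q [-12.  22. -27.   0. -41.   1.]
t 28.25 tcp [ 0.4798 -0.3005  0.029 ] F [-0.3  0.1  0.2] w 0.096 f 30.0 q [-12.  22. -27.  -0. -41.   1.]
t 29.12 tcp [ 0.4797 -0.3004  0.0596] F [-0.2  1.  -4.6] w 0.092 f 30.0 q [-12.  20. -25.  -0. -45.   1.]
[0.02673302 0.07820772 0.02318146]
```

```bash
python3 - <<'E'
from h import *
C=np.array([.5033,.3187]); A=149.8
print(robot.ik((.46,0,.24),ori(160)),robot.ik((*C,.147),ori(A)))
robot.servo_line((.480,-.3005,.24),speed=.15); st()
robot.goto((.46,0,.24),ori(160)); robot.goto((*C,.24),ori(A)); robot.dwell(.5); st()
for n in ('scene','top'):
    im,d,P=grab(n); np.savez(n+'6.npz',im=im,d=d,P=P); cv2.imwrite(f'pics/{n}6.png',im[:,:,::-1])
a=cv2.imread('pics/scene6.png');b=cv2.imread('pics/top6.png');cv2.imwrite('pics/c6.png',cv2.resize(np.hstack([a,b]),(800,300)))
E
```

```text
[ 24.64258854  -0.77576916 -23.93172498   0.         -66.84404418
 -44.64258854] [ 51.12458773  16.75801329 -15.84720072   0.         -57.39478599
 -81.32458773]
t 30.47 tcp [ 0.4794 -0.3003  0.2389] F [-0.4  0.9 -4.1] w 0.099 f 30.0 q [-12.  10. -12.  -0. -68.   1.]
t 33.34 tcp [0.5034 0.3185 0.2401] F [ 0.  -0.2 -3.2] w 0.093 f 30.0 q [ 51.  13.  -9.  -0. -69. -81.]
```

View pics/c6.png

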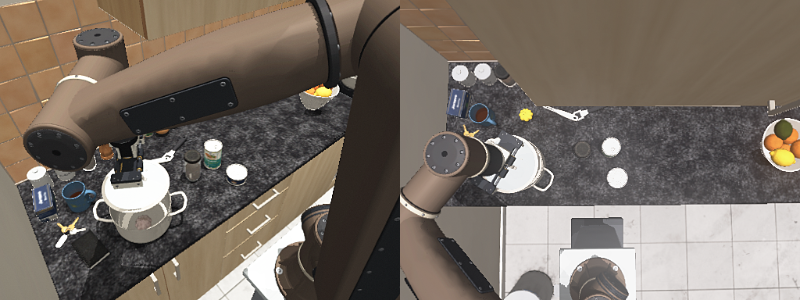

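The lid hangs over the pot, apparently level, and the tins and jar stand where they were. I'll measure its tilt and centring from depth.

```bash
python3 - <<'E'
from h import *
from scipy.optimize import least_squares
C=np.array([.5033,.3187]); D={n:np.load(n+'6.npz')['P'] for n in ('scene','top')}
D['wrist']=grab('wrist')[2]
for n,Q in D.items():
    Q=Q[np.isfinite(Q[:,:,2])]; r=np.hypot(*(Q[:,:2]-C).T)
    E=Q[(r<.118)&(r>.085)&(Q[:,2]>.200)&(Q[:,2]<.228)]
    if len(E)<20: print(n,len(E)); continue
    a=np.degrees(np.arctan2(E[:,1]-C[1],E[:,0]-C[0])); 
    e=np.hypot(*(E[:,:2]-C).T); b=np.floor(a/4); B=np.array([E[b==k][np.argsort(e[b==k])[-2]] for k in np.unique(b) if (b==k).sum()>4])
    B=B[np.hypot(*(B[:,:2]-C).T)>.098]
    s=least_squares(lambda p:np.hypot(*(B[:,:2]-p).T)-.1055,C,loss='soft_l1',f_scale=.002).x
    ring=E[abs(e-.1)<.006]; X=np.c_[ring[:,:2]-C,np.ones(len(ring))]; k=np.linalg.lstsq(X,ring[:,2],rcond=None)[0]
    print(n,len(E),len(B),'ctr',s,(s-C)*1000,'angles',a.min(),a.max(),'tilt deg',np.degrees(k[:2]),'z',k[2], 'edge z pct',np.percentile(B[:,2],[10,50,90]))
st()
E
```

```text
scene 1505 75 ctr [0.50184704 0.3172002 ] [-1.45296415 -1.49980017] angles -179.8524721047482 179.9146586932697 tilt deg [ 0.28050983 -0.26395638] z 0.21578743065821251 edge z pct [0.21278153 0.21480676 0.21622195]
top 940 55 ctr [0.50308134 0.31976154] [-0.21865949  1.06154458] angles -179.90741518105207 179.8682253261401 tilt deg [0.03000814 0.0397502 ] z 0.2165866592575269 edge z pct [0.21274327 0.21591176 0.21869508]
wrist 15829 52 ctr [0.5038109  0.31787017] [ 0.51090432 -0.82983409] angles -179.9781583584588 179.991206285823 tilt deg [ 0.24211808 -0.02732607] z 0.2159909080276157 edge z pct [0.21279427 0.21397364 0.2149865 ]
t 33.49 tcp [0.5033 0.3187 0.24  ] F [-0.  -1.  -5.1] w 0.092 f 30.0 q [ 51.  13.  -9.  -0. -69. -81.]
```

```bash
python3 - <<'E'
from h import *
T=(.5040,.3189)
robot.servo_line((*T,.17),speed=.08); robot.servo_line((*T,.147),speed=.03); robot.dwell(.8); st(); print(robot.read_qvel(),robot.read_tcp_rot())
P=grab('wrist')[2]; Q=P[np.isfinite(P[:,:,2])]; r=np.hypot(*(Q[:,:2]-T).T)
E=Q[(abs(r-.1)<.006)&(abs(Q[:,2]-.122)<.01)]; k=np.linalg.lstsq(np.c_[E[:,:2]-T,np.ones(len(E))],E[:,2],rcond=None)[0]; print('tilt',np.degrees(k[:2]),'z',k[2],len(E))
im,d,P=grab('scene'); cv2.imwrite('pics/s7.png',cv2.resize(im[150:330,70:310,::-1],(800,600)))
E
```

```text
t 36.23 tcp [0.504  0.3189 0.147 ] F [ 0.5 -0.8 -4.8] w 0.094 f 30.0 q [ 51.  17. -16.   0. -57. -81.]
[ 0.05093838  0.03297651 -0.05101467  0.07522049  0.03092753 -0.09920728] [[-5.03008387e-01 -8.64281529e-01  8.27929014e-06]
 [-8.64281529e-01  5.03008387e-01 -2.81073333e-05]
 [ 2.01280966e-05 -2.12938619e-05 -1.00000000e+00]]
tilt [ 0.23303991 -0.0330716 ] z 0.1229420254724906 9542
```

View pics/s7.png

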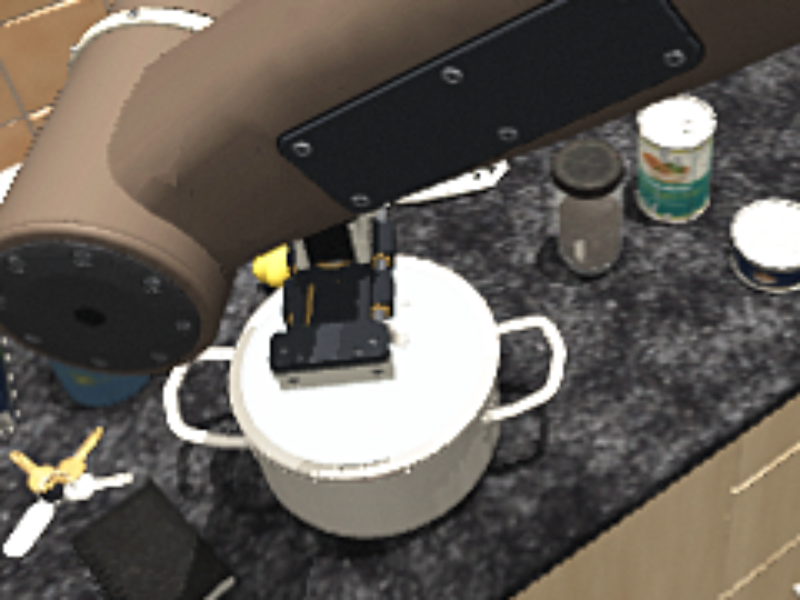

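The lid is level and centred just above the pot, around (370,365) in the picture, with the loop in line with the handles. The force reading shows only the lid's weight, so there is no contact. Handing in.

```bash
python3 -c "
from rig import robot
print(robot.job_done())"
```

```text
the job is handed in; nothing more can be done
None
```

I handed the job in at about 36 s of the 61 s allowed: the garlic stands on the pot floor, and the lid is held level (about 0.2° off) and centred to about 1 mm, roughly 1 cm above the rim with its loop in line with the handles; the first garlic grip slipped on the worktop before any lift, and I saw no sign that the lid touched the pot or that the pot, tins or jar moved.

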